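# Scan the hardener bottle and hold its storage box open

### The arm

A 6-joint arm with a two-finger parallel gripper is mounted at the origin on a cart in front of the work surface, level with it; the furniture and walls round the work are solid. World frame = base frame: x ahead of the robot, y to its left, z up, the work surface at z = 0. Lengths are in m, angles in rad, forces in N, time in s.
With the tool pointing down it reaches from about 0.3 to 0.95 m from the base axis. Payload 3.1 kg.
Tool frame: the origin (TCP) lies midway between the tips of the shut fingers; the grasp point (between the pads) lies 19 mm behind it; z points along the fingers, x is the direction in which the jaws open and shut, and the axes are right-handed (so a half turn about z gives the same grasp; the last joint's range is limited). The gripper opens to 85 mm and grips with 20 to 120 N. Pads are 22 mm wide; open, the fingers measure 114 mm over their backs; the gripper's body (76 mm by 85 mm) begins 54 mm behind the grasp point. The pads swing forward as they close: fully open they stand 13 mm farther back than shut.
Start: joints at [1.21, 0.308, 1.634, -0, 1.2, -0.07], TCP at [0.179, 0.599, 0.231] pointing down, gripper open.
Joint ranges: [-3.06, 3.06], [-0.79, 1.96], [0.05, 2.63], [-1.19, 4.34], [0.05, 2.64], [-2.94, 2.94]. Speed limits (rad/s): [2.79, 2.79, 3.14, 3.14, 3.14, 3.14].

### API

Orientations are given as a unit quaternion [x, y, z, w].
In Python, from bench import env, vision gives the robot as it stands. The module is installed in compiled form; this text tells all that it offers.
- The arm moves only by the tool carry_out, never from a script. Its argument "targets" is a list that holds one entry, the list of rows, each a list of 7 numbers: the shift along the tool's x, y, z as a fraction of full scale, then the turn, a rotation vector about the tool's x, y, z as a fraction of full scale, then the opening, from -1 (shut) to 1 (fully open). A call has 1 to 20 rows; each row shifts and turns the commanded pose from where the row before left it, along the tool's axes as they then stand; what a row does not reach is not made up. Full scale, the value 1, is 30 mm for a shift and 5 degrees for a turn. A row lasts 1/12 s, in which the tool goes at most 41.7 mm and 7.16 degrees, less where a joint would pass 70% of its speed; a pose out of reach is approached as far as the arm can. A call with a number of a shift or a turn outside -1 to 1 is refused whole. A call with a gripper value outside its range is refused whole. The fingers move at their own pace and stop on an object; "newtons" is the grip in N (left out, the last holds). Time passes only in rows, so rows that do not move let the fingers close. It gives the time, the measured TCP pose, the force and the opening at its end, in the units of the state.
- env.state(): the state, without advancing time (a new reading comes with each control period).
- vision.snapshot(name): name is "scene" or "top"; returns a dict with "color" (480x640x3 uint8, red, green, blue), "range_z" (480x640 float32, m along the optical axis (not along the pixel's ray), 0 where there is no reading), "vfov" (degrees; the focal length in pixels is half the picture's height over the tangent of half this angle, whatever the lens; pixels are square), "cx", "cy" (the principal point, pixels), "R" (3x3) and "t" (3): a world point X has camera coordinates R X + t. Camera axes: x right, y down, z forward; pixel columns grow to the right and rows downward; lengths in m; the calibration is good to about 2 mm. A picture is of the moment at which its call begins.
- env.hand_in(): hands the job in, once; it reports no verdict.
The state is a dict: "clock": time; "joint_pos": joint angles; "qd": joint speeds; "tau": joint torques, N m; "position": TCP position; "eef_rot": TCP orientation; "wrist_force": force on the tool from outside, world axes, zero at the start; "moment": the same for the moment, N m; "gripper_width": finger opening in m.
Only numpy, scipy, OpenCV 4.12 (cv2) and the standard library are available. Lean on these libraries where they do the work, as an engineer would, in place of code of your own. Each camera call takes 0.05 s, during which the arm holds its last target.

### The job

Book the white red-capped bottle that stands in front of the scanner back into store. First, with the box still shut, turn the bottle where it stands so that the black-and-white code on its side faces straight at the scanner's window, and let go of it, standing upright. Then lift the yellow box's lid by its loop handle and finish while still holding the lid with the gripper at 50 degrees open (level with the red bar on the quadrant beside it), steady, so that a colleague can put the bottle in; leave the other things alone.

Things in the scene. Friction and masses are not known exactly. Their poses are not given: they have to be found in the camera images.
- bottle_mid (a point): Centre (on the axis, 55 mm above the foot) of the loose hardener bottle: white plastic cylinder, 48 mm diameter, straight up to about 80 mm, 115 mm tall with its red cap, about 0.12 kg, standing. z up; +x points out through the middle of the striped code on its side (36 mm tall, 32 mm wide). A white bar on the cap's top points the same way, from the cap's middle toward the code.
- scan_window (a point): Middle of the dark window (red line) on the front of the scanner, a fixed white block 70 mm wide, 55 deep, 80 tall; 50 mm above the table. -x points straight out of the window to the bottle, whose axis stands 110 to 125 mm away, close enough to be read where it is; z up. A red bar on top of the block runs along x, near the window.
- lid_bar (a point): Middle of the black round bar (12 mm thick, 100 mm long, along y) of the lid's loop handle, 62 mm in front of the lid's front edge on two end rods, free above and below, 128 mm above the table when shut. Frame turns with the lid; shut: -x away from the hinge, z up. Can be pinched from above, one finger in front, one in the loop (52 mm clear); the bar can turn between the fingers.
- lid_hinge (a point): Middle of the lid's hinge line (along y), rear top edge of the fixed yellow box (150 mm deep, 170 wide, 122 tall). -x points to the box's front, z up. At opening angle a the bar's centre is 212 cos a - 6 sin a mm in front of this point and 212 sin a + 6 cos a mm above it. The quadrant with the red bar at 50 degrees is on the box's -y side.
- box_lid (a joint): Opening angle of the lid in rad: 0 shut, at most 1.8; 50 degrees is 0.873. The lid weighs about 0.35 kg, has hardly any friction and falls shut when released; lifting takes about 2 N at the bar.
- tape_yellow: Bystander: loose roll of yellow tape, 85 mm across and 50 mm tall, origin under its centre.
- mix_cup_2: Bystander: loose clear mixing cup, 66 mm across and 62 mm tall, origin under its centre.
Mind the look-alikes: they are no part of the job. What is shaped like the part that bears bottle_mid but blue or pink is not meant.

How it is judged:
By the outcome, as a careful person would: the job done as asked, in the order asked, and still so for the second after the job is handed in, while the arm keeps its last pose, push and grip.
It also fails if it takes over 64 s, if anything falls off the work surface, if the arm or the gripper's body presses on something with over 40 N, if the wrist force passes 120 N, or if a joint passes its speed limit or range.

## Working session

There is one attempt and no reset: what is moved stays moved. The work goes in short steps, Python scripts to look and compute and a tool call to move; the robot and the scene stay as the last step left them, time stands still between calls to the robot, and variables do not carry over. Pictures are saved under pics/ and viewed, and the job is handed in when it is done.

Besides the shell and the picture viewer there is one more tool, called after "Emit:" in YAML: its name, and indented under it one key for each argument. carry_out: Moves the arm, as the interface text tells. Shift numbers are shares of 30 mm and turn numbers shares of 5 degrees, none past 1 either way. Its arguments: {"type":"object","properties":{"targets":{"type":"array"},"newtons":{"type":"number"}},"required":["targets"]}

```bash
mkdir -p pics
cat > h.py <<'E'
import numpy as np, cv2
from bench import env, vision
def snap(n,f=None):
    s=vision.snapshot(n)
    if f: cv2.imwrite('pics/'+f,s['color'][:,:,::-1])
    s['f']=240/np.tan(np.radians(s['vfov'])/2)
    return s
def ray(s,u,v):
    d=np.array([(u-s['cx'])/s['f'],(v-s['cy'])/s['f'],1.]); R=np.array(s['R']);t=np.array(s['t'])
    return -R.T@t, R.T@d
def onz(s,u,v,z):
    c,d=ray(s,u,v); return c+d*(z-c[2])/d[2]
def atd(s,u,v):
    c,d=ray(s,u,v); return c+d*s['range_z'][int(round(v)),int(round(u))]
def proj(s,X):
    p=np.array(s['R'])@np.array(X)+np.array(s['t']); return s['cx']+s['f']*p[0]/p[2], s['cy']+s['f']*p[1]/p[2]
E
python3 - <<'E'
from h import *
print(env.state())
for n in('scene','top'):
    s=snap(n,n+'0.png'); c,_=ray(s,320,240); print(n,c,s['f'],s['cx'],s['cy'],s['vfov'])
E
```

```text
{'clock': 0.0, 'joint_pos': array([ 1.21032204e+00,  3.08985841e-01,  1.63517607e+00, -2.88862732e-05,
        1.19969051e+00, -6.96949115e-02]), 'qd': array([ 0.00044939, -0.00155606, -0.00055369,  0.00104036,  0.00255406,
        0.00100718]), 'tau': array([-1.62500601e-05, -4.15264177e+01, -2.76652604e+01, -1.20115537e-04,
        1.03901513e-02, -5.65810652e-06]), 'position': array([0.17893133, 0.59799261, 0.230064  ]), 'eef_rot': array([ 8.02087048e-01,  5.97206070e-01, -9.43791661e-04,  6.21342118e-04]), 'wrist_force': array([-0.00151281, -0.38360772,  0.10494404]), 'moment': array([0.03442454, 0.00522192, 0.05249057]), 'gripper_width': 0.08538575361910272}
scene [ 0.10309216 -0.28767006  0.47854768] 448.7539609113868 309.2451330289171 242.60165791595978 56.27700983690395
top [0.44465851 0.32952312 0.99268326] 532.0228454412088 315.1603001510428 232.98285031995258 48.561075716420675
```

View pics/scene0.png

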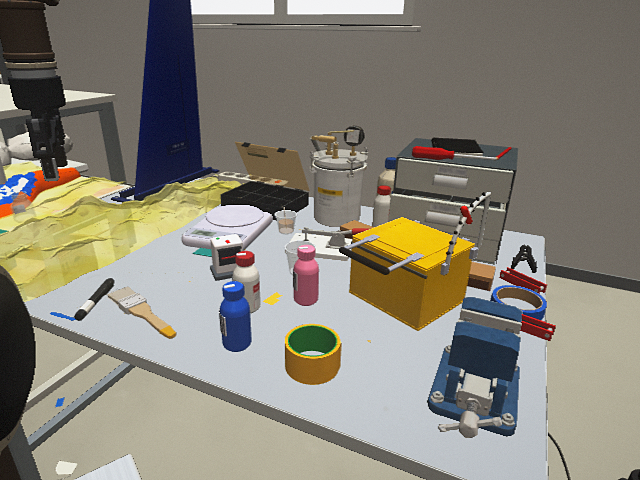

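View pics/top0.png

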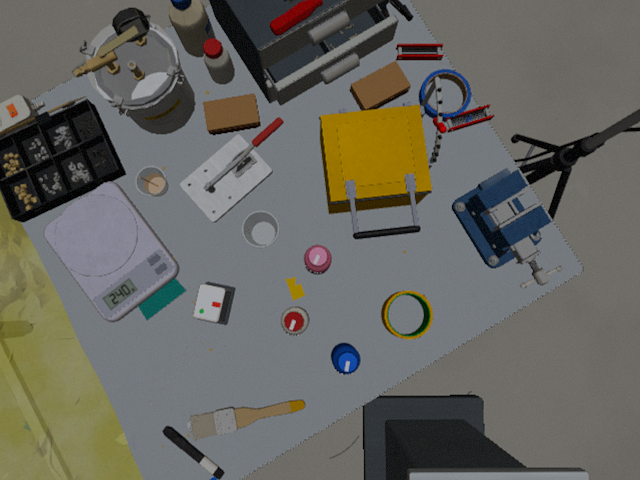

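The white red-capped candidates are the bottle in front of the scanner (top view 294,320; scene 246,280) and a second one at the back by the cabinet (top 217,60; scene 383,205). The look-alikes are blue (top 345,358) and pink (top 317,259). I choose the one facing the scanner block at top (214,303), and will check it in a crop.

Run:
```python
from h import *
s=snap('top'); im=s['color']
c=cv2.resize(im[200:380,180:440],None,fx=3,fy=3,interpolation=cv2.INTER_CUBIC); cv2.imwrite('pics/crop_top.png',c[:,:,::-1])
q=snap('scene'); c=cv2.resize(q['color'][210:340,190:410],None,fx=3.5,fy=3.5,interpolation=cv2.INTER_CUBIC); cv2.imwrite('pics/crop_sc.png',c[:,:,::-1])
for u,v in [(294,320),(214,303),(388,232),(317,259),(345,358),(407,315),(262,230)]:
    print(u,v,atd(s,u,v).round(3))
# red masks
hsv=cv2.cvtColor(im,cv2.COLOR_RGB2HSV)
red=(((hsv[...,0]<8)|(hsv[...,0]>172))&(hsv[...,1]>150)&(hsv[...,2]>80)).astype(np.uint8)
n,l,st,ce=cv2.connectedComponentsWithStats(red)
for i in range(1,n):
    if st[i,4]>15: print(st[i],ce[i].round(1))
```

```text
294 320 [0.419 0.36  0.115]
214 303 [0.448 0.497 0.083]
388 232 [0.561 0.207 0.136]
317 259 [0.519 0.322 0.117]
345 358 [0.359 0.278 0.117]
407 315 [ 0.424  0.155 -0.001]
262 230 [0.583 0.424 0.004]
[270   0  52  33 693] [293.9  14.6]
[203  38  18  17 235] [211.7  46.2]
[398  44  45   2  90] [420.   44.5]
[398  54  45   3 124] [419.5  55.1]
[459 105  31  11  60] [473.9 109.6]
[449 115  45  15  91] [471.1 122.2]
[433 117  14  16  80] [440.  125.3]
[252 118  31  28 244] [267.  131.1]
[212 302   8   5  28] [215.9 304.2]
[285 312  18  19 220] [293.8 320.1]
```

View pics/crop_top.png

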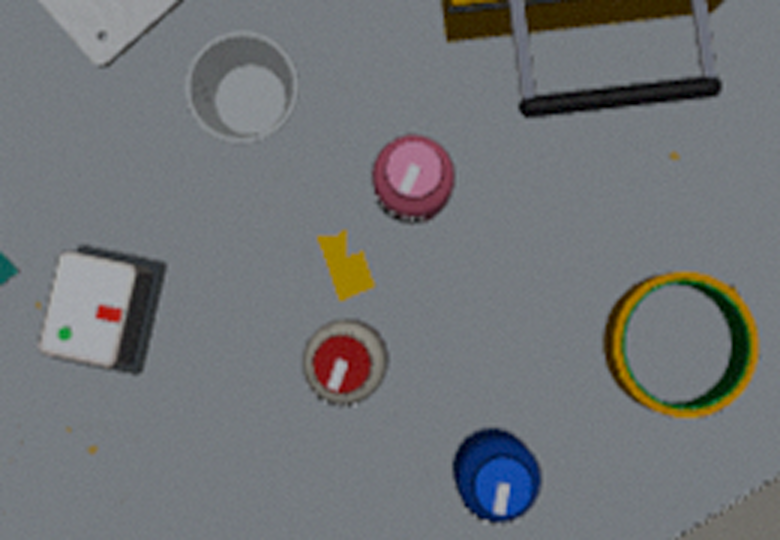

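View pics/crop_sc.png

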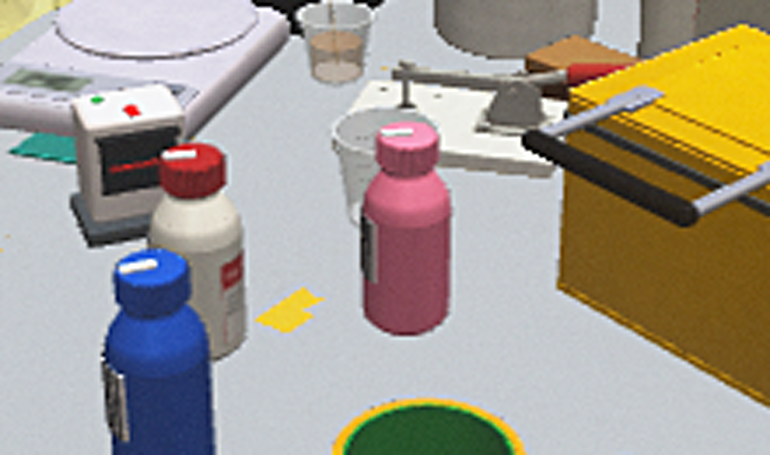

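The top crop shows the chosen bottle's red cap at (294,320) and its white bar pointing down and slightly left. The scanner window faces right toward it, and its red bar is at (216,304). The code isn't visible from the scene side. Next I measure the angles and the lid bar.

```bash
cat > meas.py <<'E'
from h import *
def comp(mask,near,minA=5):
    n,l,st,ce=cv2.connectedComponentsWithStats(mask.astype(np.uint8))
    i=min((i for i in range(1,n) if st[i,4]>=minA),key=lambda i:np.hypot(*(ce[i]-near)))
    v,u=np.nonzero(l==i); return u,v
def pca(P):
    c=P.mean(0); U,S,V=np.linalg.svd(P-c); return c,V[0],S/np.sqrt(len(P))
def toW(s,u,v,z): return np.array([onz(s,a,b,z)[:2] for a,b in zip(u,v)])
def bottle(s,near):
    im=s['color'].astype(int); hsv=cv2.cvtColor(s['color'],cv2.COLOR_RGB2HSV)
    red=((hsv[...,0]<8)|(hsv[...,0]>172))&(hsv[...,1]>130)&(hsv[...,2]>60)
    u,v=comp(red,near)
    m=np.zeros(red.shape,np.uint8); h=cv2.convexHull(np.stack([u,v],1).astype(np.int32)); cv2.fillConvexPoly(m,h,1)
    v2,u2=np.nonzero(m); cap=toW(s,u2,v2,.115); cc=cap.mean(0)
    # bar: weighted by whiteness (green channel) within cap hull
    g=im[...,1][v2,u2].astype(float); w=np.clip((g-60)/150,0,1)
    c=(cap*w[:,None]).sum(0)/w.sum(); D=cap-c
    C=(D*w[:,None]).T@D/w.sum(); ev,V=np.linalg.eigh(C); d=V[:,1]; d=d*np.sign(d@(c-cc))
    # sphere range -> also 2 estimates
    return cc,c,np.degrees(np.arctan2(d[1],d[0])),np.degrees(np.arctan2(*(c-cc)[::-1])),np.sqrt(ev)
E
python3 - <<'E'
from meas import *
s=snap('top'); im=s['color'].astype(int); hsv=cv2.cvtColor(s['color'],cv2.COLOR_RGB2HSV)
print('bottle',bottle(s,(294,320)))
# shoulder disc (body z 80mm?) by depth
# scanner top: height ~0.08
H=np.zeros((480,640)); XY=np.zeros((480,640,2))
c0,_=ray(s,0,0)
vv,uu=np.mgrid[0:480,0:640]
R=np.array(s['R']); d=np.stack([(uu-s['cx'])/s['f'],(vv-s['cy'])/s['f'],np.ones_like(uu)],-1)@R
P=c0+d*s['range_z'][...,None]
white=(im.min(2)>100)
reg=(abs(P[...,2]-.08)<.01)&(uu>180)&(uu<245)&(vv>270)&(vv<335)
n,l,st,ce=cv2.connectedComponentsWithStats((reg&white).astype(np.uint8)); k=1+np.argmax(st[1:,4]); m=(l==k).astype(np.uint8)
m=cv2.morphologyEx(m,cv2.MORPH_CLOSE,np.ones((7,7)))
v,u=np.nonzero(m); W=toW(s,u,v,.08)
print('zmed',np.median(P[v,u,2]))
rc=cv2.minAreaRect((W*1000).astype(np.float32)); print('scanner rect',rc, 'depth-all',reg.sum(),m.sum())
v,u=np.nonzero(reg); print('regall rect',cv2.minAreaRect((toW(s,u,v,.08)*1000).astype(np.float32)))
red=((hsv[...,0]<8)|(hsv[...,0]>172))&(hsv[...,1]>100)
u,v=comp(red,(216,304)); 
c,dd,S=pca(toW(s,u,v,.08)); print('redbar',c,np.degrees(np.arctan2(dd[1],dd[0])),S)
# lid bar
blk=(im.max(2)<60)&(abs(P[...,2]-.13)<.02)
u,v=comp(blk,(388,232)); B=toW(s,u,v,.132); c,dd,S=pca(B); print('lidbar',c,dd,np.degrees(np.arctan2(dd[1],dd[0])),cv2.minAreaRect((B*1000).astype(np.float32)),np.median(P[v,u,2]),len(u))
# box top yellow
yel=(hsv[...,0]>18)&(hsv[...,0]<32)&(hsv[...,1]>150)&(P[...,2]>.11)
u,v=comp(yel,(375,155)); print('lid',cv2.minAreaRect((toW(s,u,v,.125)*1000).astype(np.float32)),np.median(P[v,u,2]))
u,v=comp((hsv[...,1]>100)&(P[...,2]>.105)&(P[...,2]<.13)&(uu>295)&(uu<340)&(vv>235)&(vv<280),(317,259)); print('pink cap',toW(s,u,v,.115).mean(0))
E
```

```text
bottle (array([0.4182711 , 0.36078862]), array([0.41266603, 0.36302665]), np.float64(157.43424326066727), np.float64(158.23380574229972), array([0.00259511, 0.00496321]))
zmed 0.08010747311539579
scanner rect ((449.01239013671875, 506.3082580566406), (44.45890426635742, 58.97365951538086), 77.5490493774414) depth-all 1053 904
regall rect ((448.3052062988281, 501.5812072753906), (54.034507751464844, 59.6512565612793), 77.46977996826172)
redbar [0.44577049 0.49383272] -96.98063548628325 [0.0039004  0.00204321]
lidbar [0.56166465 0.20874886] [ 0.11055909 -0.99386955] -83.65245457540871 ((561.78564453125, 209.22967529296875), (10.726034164428711, 109.15564727783203), 6.184791088104248) 0.13327467025480583 422
lid ((697.513427734375, 224.0807342529297), (152.53469848632812, 171.48292541503906), 5.895170211791992) 0.12746714058073916
pink cap [0.53383971 0.30881517]
```

Emit:
carry_out:
  targets:
    - [[-0.35,0.66,0,0,0,0,1],[-0.35,0.66,0,0,0,0,1],[-0.35,0.66,0,0,0,0,1],[-0.35,0.66,0,0,0,0,1],[-0.35,0.66,0,0,0,0,1],[-0.35,0.66,0,0,0,0,1],[-0.35,0.66,0,0,0,0,1],[-0.35,0.66,0,0,0,0,1],[-0.35,0.66,0,0,0,0,1],[-0.35,0.66,0,0,0,0,1],[-0.35,0.66,0,0,0,0,1],[-0.35,0.66,0,0,0,0,1],[-0.35,0.66,0,0,0,0,1],[-0.35,0.66,0,0,0,0,1],[-0.35,0.66,0,0,0,0,1],[0,0,0,0,0,0,1],[0,0,0,0,0,0,1],[0,0,0,0,0,0,1]]
  newtons: 25

```text
clock: 1.75
position: [0.4182, 0.3629, 0.2311]
eef_rot: [0.802, 0.597, -0.0, -0.0]
wrist_force: [0.0, -0.0, -0.7]
gripper_width: 0.0855
```

```bash
cat >> h.py <<'E'
from scipy.spatial.transform import Rotation as Ro
def totool(dW,q=None):
    q=env.state()['eef_rot'] if q is None else q
    return (Ro.from_quat(q).inv().apply(dW)/0.03).round(2)
def goto(X):
    s=env.state(); return totool(np.array(X)-s['position'])
E
python3 - <<'E'
from h import *
s=env.state(); print(s['clock'],s['position'],s['eef_rot'],s['gripper_width'])
print('to above',goto([.418,.361,.20]), 'down',goto([.418,.361,.048]))
snap('scene','sc1.png')
E
```

```text
1.75 [0.41820999 0.36289049 0.23113881] [ 8.02236841e-01  5.97005779e-01 -2.06358296e-04 -3.29536782e-04] 0.08553989027876437
to above [-0.06  0.01  1.04] down [-0.06  0.02  6.1 ]
```

View pics/sc1.png

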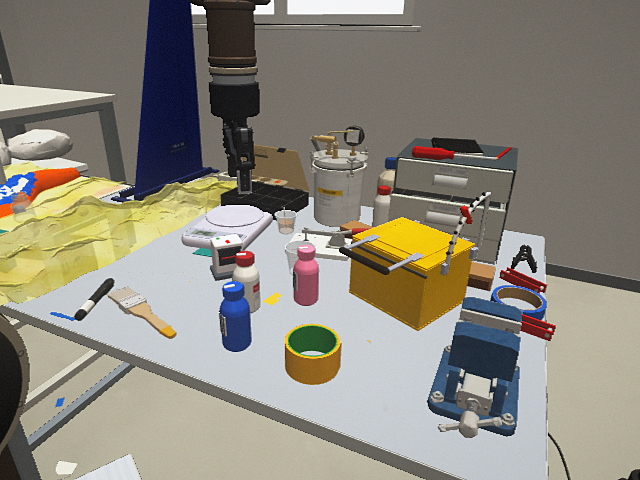

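The gripper (scene 245,190) hangs above the bottle (scene 245,258), so I descend.

Emit:
carry_out:
  targets:
    - [[-0.06,0,0.4,0,0,0,1],[0,0,0.4,0,0,0,1],[0,0,0.4,0,0,0,1],[0,0,0.4,0,0,0,1],[0,0,0.4,0,0,0,1],[0,0,0.4,0,0,0,1],[0,0,0.4,0,0,0,1],[0,0,0.4,0,0,0,1],[0,0,0.4,0,0,0,1],[0,0,0.4,0,0,0,1],[0,0,0.4,0,0,0,1],[0,0,0.4,0,0,0,1],[0,0,0.4,0,0,0,1],[0,0,0.4,0,0,0,1],[0,0,0.4,0,0,0,1],[0,0,0,0,0,0,1],[0,0,0,0,0,0,1],[0,0,0,0,0,0,1]]

```text
clock: 3.3
position: [0.4184, 0.3612, 0.0514]
eef_rot: [0.802, 0.597, 0.0, 0.0]
wrist_force: [0.4, 0.1, -0.3]
gripper_width: 0.0853
```

Run:
```python
from h import *
s=env.state(); print(s['clock'],s['position'],s['wrist_force'],s['gripper_width'])
q=snap('scene'); c=cv2.resize(q['color'][160:340,170:350],None,fx=3.3,fy=3.3,interpolation=cv2.INTER_CUBIC); cv2.imwrite('pics/sc2.png',c[:,:,::-1])
```

```text
3.3 [0.41839546 0.36123082 0.05144103] [ 0.38095325  0.10381817 -0.31764379] 0.08534562866715541
```

View pics/sc2.png

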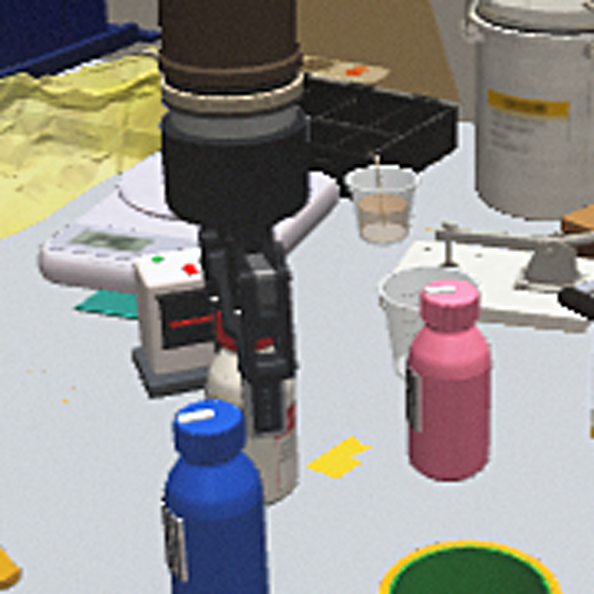

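The fingers straddle the white bottle (crop 265,390), so I close gently.

Emit:
carry_out:
  targets:
    - [[0,0,0,0,0,0,0.4],[0,0,0,0,0,0,0.4],[0,0,0,0,0,0,0.2],[0,0,0,0,0,0,0.2],[0,0,0,0,0,0,0.1],[0,0,0,0,0,0,0],[0,0,0,0,0,0,-0.2],[0,0,0,0,0,0,-1],[0,0,0,0,0,0,-1],[0,0,0,0,0,0,-1],[0,0,0,0,0,0,-1],[0,0,0,0,0,0,-1]]
  newtons: 25

```text
clock: 4.35
position: [0.4184, 0.3612, 0.0517]
eef_rot: [0.802, 0.597, 0.0, 0.0]
wrist_force: [-0.4, -0.2, 6.2]
gripper_width: 0.0472
```

Gripped at 47 mm. Now I turn 80° clockwise seen from above, which is + about tool z.

Emit:
carry_out:
  targets:
    - [[0,0,0,0,0,0.4,-1],[0,0,0,0,0,0.8,-1],[0,0,0,0,0,0.8,-1],[0,0,0,0,0,0.8,-1],[0,0,0,0,0,0.8,-1],[0,0,0,0,0,0.8,-1],[0,0,0,0,0,0.8,-1],[0,0,0,0,0,0.8,-1],[0,0,0,0,0,0.8,-1],[0,0,0,0,0,0.8,-1],[0,0,0,0,0,0.8,-1],[0,0,0,0,0,0.8,-1],[0,0,0,0,0,0.8,-1],[0,0,0,0,0,0.8,-1],[0,0,0,0,0,0.8,-1],[0,0,0,0,0,0.8,-1],[0,0,0,0,0,0.8,-1],[0,0,0,0,0,0.8,-1],[0,0,0,0,0,0.8,-1],[0,0,0,0,0,0.8,-1]]

```text
clock: 6.02
position: [0.4181, 0.3605, 0.0517]
eef_rot: [0.999, -0.042, -0.0, 0.001]
wrist_force: [-1.2, -1.4, 7.2]
gripper_width: 0.0474
```

Emit:
carry_out:
  targets:
    - [[0,0,0,0,0,0.4,-1],[0,0,0,0,0,0,-1],[0,0,0,0,0,0,-1],[0,0,0,0,0,0,-1]]

```text
clock: 6.35
position: [0.4181, 0.3606, 0.0517]
eef_rot: [0.998, -0.058, -0.0, 0.0]
wrist_force: [-0.9, -1.0, 6.7]
gripper_width: 0.0472
```

Run:
```python
from h import *
s=env.state(); print(s['clock'],s['position'],s['wrist_force'],s['gripper_width'],s['joint_pos'])
x=Ro.from_quat(s['eef_rot']).as_matrix()[:,0]; print('yaw',np.degrees(np.arctan2(x[1],x[0])))
q=snap('scene'); c=cv2.resize(q['color'][160:340,170:350],None,fx=3.3,fy=3.3,interpolation=cv2.INTER_CUBIC); cv2.imwrite('pics/sc3.png',c[:,:,::-1])
```

```text
6.35 [0.41806952 0.3606492  0.05170588] [-0.87449875 -1.01248706  6.73252228] 0.04722395223980411 [ 6.33144377e-01  4.10248422e-01  1.91514644e+00 -5.16674940e-04
  8.16964569e-01  7.49650995e-01]
yaw -6.655074589264882
```

View pics/sc3.png

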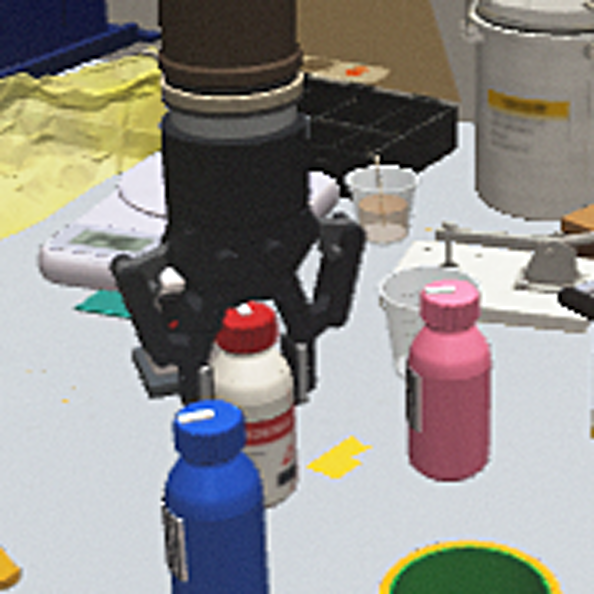

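The bottle turned with the fingers: its back label is now at crop (270,430). I release and go straight up.

Emit:
carry_out:
  targets:
    - [[0,0,0,0,0,0,0.2],[0,0,0,0,0,0,0.3],[0,0,0,0,0,0,0.5],[0,0,0,0,0,0,0.7],[0,0,0,0,0,0,1],[0,0,0,0,0,0,1],[0,0,0,0,0,0,1],[0,0,0,0,0,0,1],[0,0,0,0,0,0,1],[0,0,0,0,0,0,1]]

```text
clock: 7.23
position: [0.4181, 0.361, 0.0513]
eef_rot: [0.998, -0.058, 0.0, -0.0]
wrist_force: [0.8, -0.1, 0.4]
gripper_width: 0.0855
```

Emit:
carry_out:
  targets:
    - [[0,0,-0.2,0,0,0,1],[0,0,-0.4,0,0,0,1],[0,0,-0.4,0,0,0,1],[0,0,-0.4,0,0,0,1],[0,0,-0.5,0,0,0,1],[0,0,-0.5,0,0,0,1],[0,0,-0.6,0,0,0,1],[0,0,-0.6,0,0,0,1],[0,0,-0.6,0,0,0,1],[0,0,-0.6,0,0,0,1],[0,0,-0.6,0,0,0,1],[0,0,-0.6,0,0,0,1],[0,0,0,0,0,0,1]]

```text
clock: 8.32
position: [0.4207, 0.363, 0.2374]
eef_rot: [0.998, -0.058, 0.004, -0.003]
wrist_force: [0.8, 0.9, 1.2]
gripper_width: 0.0855
```

Run:
```python
from h import *
s=env.state(); print(s['clock'],s['position'])
s=snap('top','top1.png'); snap('scene','sc4.png')
```

```text
8.3167 [0.4206905  0.36296522 0.23743111]
```

View pics/top1.png

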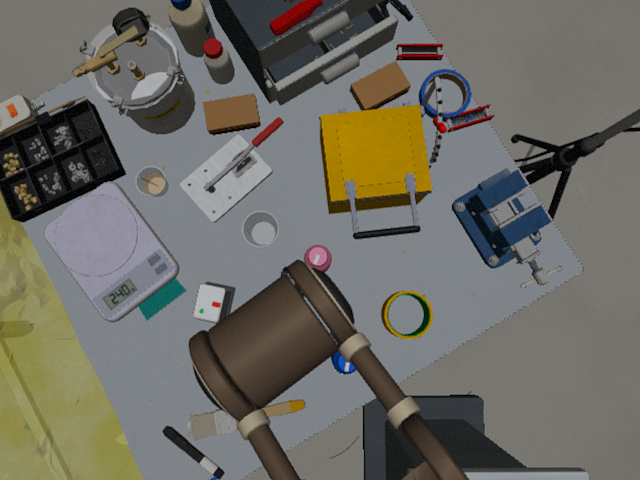

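View pics/sc4.png

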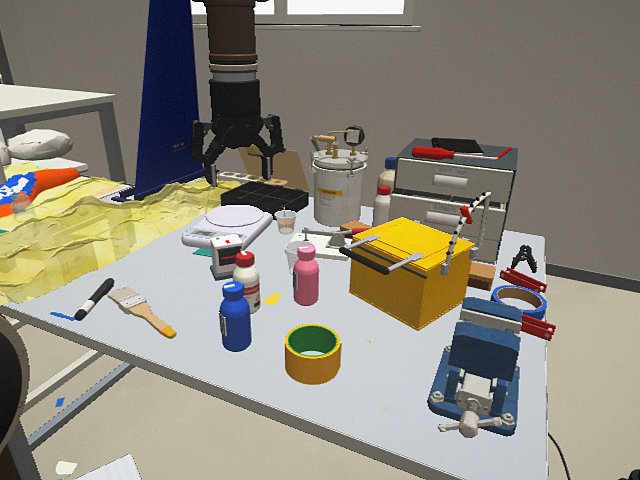

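The bottle stands upright in the scene view (246,280), but the arm hides it from the top camera. I move over the lid bar and check from there.

Emit:
carry_out:
  targets:
    - [[0.38,0.32,0,0,0,0,1],[0.38,0.32,0,0,0,0,1],[0.38,0.32,0,0,0,0,1],[0.38,0.32,0,0,0,0,1],[0.38,0.32,0,0,0,0,1],[0.38,0.32,0,0,0,0,1],[0.38,0.32,0,0,0,0,1],[0.38,0.32,0,0,0,0,1],[0.38,0.32,0,0,0,0,1],[0.38,0.32,0,0,0,0,1],[0.38,0.32,0,0,0,0,1],[0.38,0.32,0,0,0,0,1],[0.38,0.32,0,0,0,0,1],[0.38,0.32,0,0,0,0,1],[0,0,0,0,0,-0.85,0.3],[0,0,0,0,0,-0.85,0.3],[0,0,0,0,0,-0.85,0.3],[0,0,0,0,0,0,0.3],[0,0,0,0,0,0,0.3],[0,0,0,0,0,0,0.3]]

```text
clock: 10.08
position: [0.5613, 0.2088, 0.2313]
eef_rot: [0.999, 0.052, -0.0, -0.0]
wrist_force: [0.5, 0.4, -0.2]
gripper_width: 0.0557
```

Run:
```python
from meas import *
s=env.state(); print(s['clock'],s['position'],s['gripper_width'])
x=Ro.from_quat(s['eef_rot']).as_matrix(); print('yaw',np.degrees(np.arctan2(x[1,0],x[0,0])),x[:,2])
s=snap('top','top2.png'); print(bottle(s,(294,320)))
c=cv2.resize(s['color'][260:370,180:340],None,fx=5,fy=5,interpolation=cv2.INTER_CUBIC); cv2.imwrite('pics/crop_top2.png',c[:,:,::-1])
```

```text
10.0833 [0.56126386 0.20875494 0.23127118] 0.055725472007045584
yaw 5.99293921659379 [-1.27359104e-05  9.28193069e-08 -1.00000000e+00]
(array([0.41698324, 0.35914441]), array([0.41805804, 0.36491057]), np.float64(80.90440259100038), np.float64(79.44137482311304), array([0.00269094, 0.00484823]))
```

View pics/top2.png

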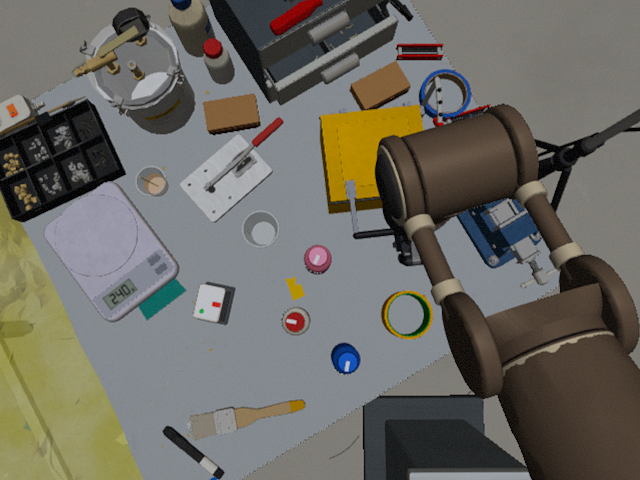

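View pics/crop_top2.png

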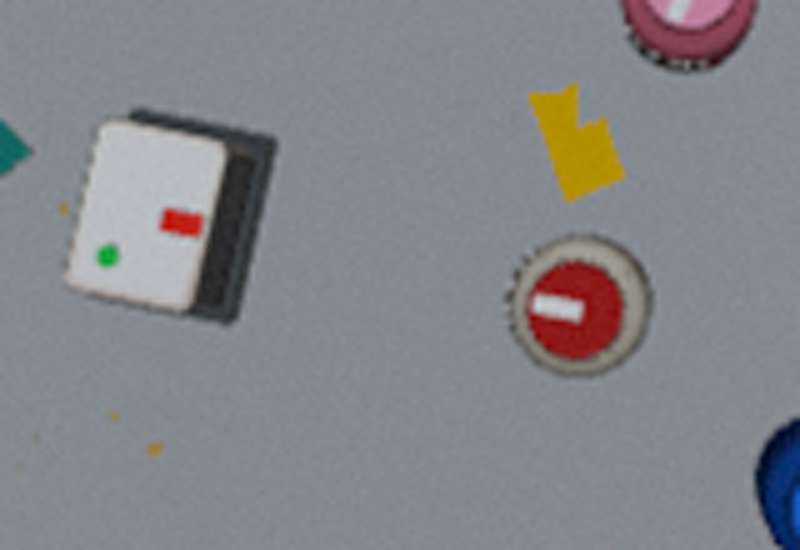

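The top crop shows the bottle upright, its cap bar pointing left toward the scanner and roughly parallel to the scanner's sides. I refine the angle difference with averaged frames.

```bash
cat > ang.py <<'E'
from meas import *
ims=[]
for i in range(6):
    s=snap('top'); ims.append(s['color'].astype(float))
A=np.mean(ims,0); K=8
def up(u0,u1,v0,v1): 
    return cv2.resize(A[v0:v1,u0:u1].astype(np.float32),None,fx=K,fy=K,interpolation=cv2.INTER_CUBIC)
def W(m,u0,v0,z):
    v,u=np.nonzero(m); return np.array([onz(s,u0+(a+.5)/K-.5,v0+(b+.5)/K-.5,z)[:2] for a,b in zip(u,v)])
def big(m,near=None):
    n,l,st,ce=cv2.connectedComponentsWithStats(m.astype(np.uint8)); return l==1+np.argmax(st[1:,4])
ang=lambda d:np.degrees(np.arctan2(d[1],d[0]))%180
# cap bar
I=up(280,312,304,338); g=I[...,1]; r=I[...,0]
red=(r-g>60); red=big(red); h=cv2.convexHull(np.argwhere(red)[:,::-1].astype(np.int32)); m=np.zeros(g.shape,np.uint8); cv2.fillConvexPoly(m,h,1)
cap=W(m,280,304,.115).mean(0)
for th in(90,110,130):
    b=big((g>th)&(cv2.erode(m,np.ones((5,5)))>0)); P=W(b,280,304,.115); c,d,S=pca(P); rc=cv2.minAreaRect((P*1000).astype(np.float32))
    print('bar',th,ang(d),(S*1000).round(2),rc[1:],'cap->bar',ang(c-cap))
# scanner
I=up(185,245,275,335); g=I.min(2)
for th in(100,120,140):
    b=big(g>th).astype(np.uint8); b=cv2.morphologyEx(b,cv2.MORPH_CLOSE,np.ones((65,65)))
    P=W(b,185,275,.08); rc=cv2.minAreaRect((P*1000).astype(np.float32)); print('scan',th,rc)
    # line fits of sides: use contour pts in rect frame
r=I[...,0]-I[...,1]
for th in(50,80):
    P=W(big(r>th),185,275,.08); c,d,S=pca(P); print('redbar',ang(d),(S*1000).round(2),cv2.minAreaRect((P*1000).astype(np.float32)))
print('cap',cap)
E
python3 ang.py
```

```text
bar 90 79.07784157776227 [4.8  2.03] ((17.36931037902832, 7.59430456161499), 79.6055908203125) cap->bar 79.71413169285812
bar 110 79.2733751266261 [4.65 1.87] ((16.990636825561523, 7.011230945587158), 79.73271179199219) cap->bar 79.48422155879851
bar 130 79.56379062158958 [4.46 1.7 ] ((16.23055076599121, 6.3426103591918945), 80.17357635498047) cap->bar 79.3900582660281
scan 100 ((445.3986511230469, 496.6841735839844), (104.1386947631836, 100.83802795410156), 89.7886962890625)
scan 120 ((445.3986511230469, 496.6841735839844), (104.1386947631836, 100.83802795410156), 89.7886962890625)
scan 140 ((448.77801513671875, 507.0399475097656), (45.292335510253906, 58.38656234741211), 77.77490997314453)
redbar 79.0422402426842 [4.05 2.31] ((445.6377258300781, 494.00531005859375), (14.701408386230469, 8.563117980957031), 78.32243347167969)
redbar 79.0586420073288 [3.82 2.06] ((445.62982177734375, 494.01611328125), (13.648192405700684, 7.711808681488037), 78.09748077392578)
cap [0.41684414 0.35909526]
```

The bottle code points at 79.4° and the scanner axis at 78–79°, so it is aligned to about 1.5°. The box is still shut. I descend to pinch the lid bar.

Emit:
carry_out:
  targets:
    - [[0,0,0.34,0,0,0,0.3],[0,0,0.34,0,0,0,0.3],[0,0,0.34,0,0,0,0.3],[0,0,0.34,0,0,0,0.3],[0,0,0.34,0,0,0,0.3],[0,0,0.34,0,0,0,0.3],[0,0,0.34,0,0,0,0.3],[0,0,0.34,0,0,0,0.3],[0,0,0.34,0,0,0,0.3],[0,0,0.34,0,0,0,0.3],[0,0,0.34,0,0,0,0.3],[0,0,0.34,0,0,0,0.3],[0,0,0,0,0,0,0.3],[0,0,0,0,0,0,0.3]]

```text
clock: 11.6
position: [0.5604, 0.2088, 0.1079]
eef_rot: [0.999, 0.053, -0.001, 0.0]
wrist_force: [-1.2, -0.1, -0.1]
gripper_width: 0.0554
```

Run:
```python
from h import *
s=env.state(); print(s['clock'],s['position'],s['wrist_force'],s['gripper_width'])
q=snap('scene'); c=cv2.resize(q['color'][130:340,310:540],None,fx=2.8,fy=2.8,interpolation=cv2.INTER_CUBIC); cv2.imwrite('pics/sc5.png',c[:,:,::-1])
```

```text
11.6 [0.56035353 0.2087863  0.10785264] [-1.17657556 -0.06997174 -0.05715844] 0.0554142347557304
```

View pics/sc5.png

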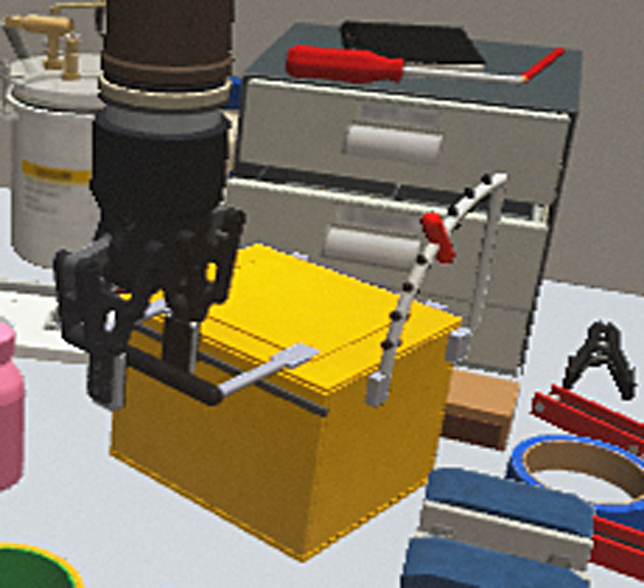

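One finger (crop 105,380) is in front of the bar and the other (180,345) is inside the loop. I close.

Emit:
carry_out:
  targets:
    - [[0,0,0,0,0,0,0],[0,0,0,0,0,0,-0.3],[0,0,0,0,0,0,-0.5],[0,0,0,0,0,0,-0.7],[0,0,0,0,0,0,-1],[0,0,0,0,0,0,-1],[0,0,0,0,0,0,-1],[0,0,0,0,0,0,-1],[0,0,0,0,0,0,-1],[0,0,0,0,0,0,-1],[0,0,0,0,0,0,-1],[0,0,0,0,0,0,-1]]
  newtons: 35

```text
clock: 12.65
position: [0.5637, 0.2094, 0.1101]
eef_rot: [0.999, 0.053, 0.003, -0.0]
wrist_force: [5.2, 0.1, -1.1]
gripper_width: 0.0106
```

Run:
```python
from h import *
s=env.state(); print(s['clock'],s['position'],s['wrist_force'],s['gripper_width'])
p0=np.array([0,0.])
for a in range(0,55,5):
    r=np.radians(a); x=212-(212*np.cos(r)-6*np.sin(r)); z=212*np.sin(r)+6*np.cos(r)-6
    print(a,'dx %.1f dz %.1f'%(x,z))
```

```text
12.65 [0.56371372 0.2094028  0.11013665] [ 5.217427    0.11794473 -1.05452556] 0.010632088320591608
0 dx 0.0 dz 0.0
5 dx 1.3 dz 18.5
10 dx 4.3 dz 36.7
15 dx 8.8 dz 54.7
20 dx 14.8 dz 72.1
25 dx 22.4 dz 89.0
30 dx 31.4 dz 105.2
35 dx 41.8 dz 120.5
40 dx 53.5 dz 134.9
45 dx 66.3 dz 148.1
50 dx 80.3 dz 160.3
```

Emit:
carry_out:
  targets:
    - [[0.1,0,-0.1,0,0,0,-1],[0.02,0,-0.21,0,0,0,-1],[0.02,0,-0.31,0,0,0,-1],[0.05,0,-0.3,0,0,0,-1],[0.05,0,-0.3,0,0,0,-1],[0.075,0,-0.3,0,0,0,-1],[0.075,0,-0.3,0,0,0,-1],[0.1,0,-0.29,0,0,0,-1],[0.1,0,-0.29,0,0,0,-1],[0.127,0,-0.28,0,0,0,-1],[0.127,0,-0.28,0,0,0,-1],[0,0,0,0,0,0,-1],[0,0,0,0,0,0,-1],[0,0,0,0,0,0,-1]]

```text
clock: 13.82
position: [0.5843, 0.2116, 0.1981]
eef_rot: [0.999, 0.053, -0.003, 0.0]
wrist_force: [-6.9, 0.8, 0.4]
gripper_width: 0.0109
```

Run:
```python
from h import *
s=env.state(); print(s['clock'],s['position'],s['wrist_force'],s['moment'],s['gripper_width'],Ro.from_quat(s['eef_rot']).as_matrix()[:,2])
snap('scene','sc6.png')
```

```text
13.8167 [0.58427287 0.21161274 0.19813156] [-6.87325737  0.7864946   0.41006681] [0.1080714  1.18296718 0.0239388 ] 0.010876522978079088 [-5.06318142e-03 -6.05745367e-04 -9.99986999e-01]
```

View pics/sc6.png

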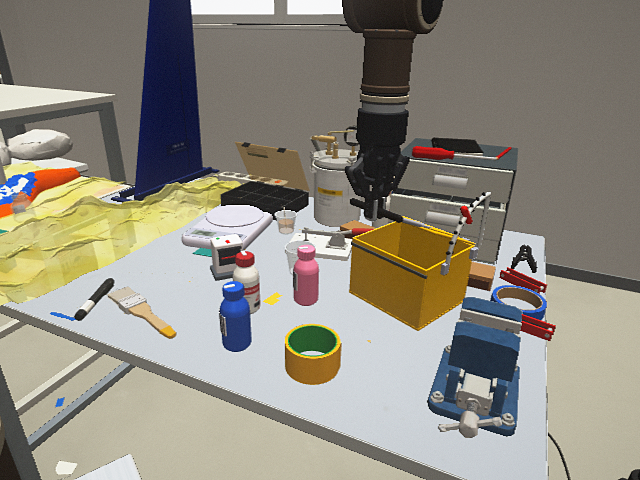

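The lid follows the gripper, with the bar at scene (385,213). I continue to 50°.

Emit:
carry_out:
  targets:
    - [[0.1,0,-0.27,0,0,0,-1],[0.12,0,-0.27,0,0,0,-1],[0.15,0,-0.255,0,0,0,-1],[0.17,0,-0.255,0,0,0,-1],[0.195,0,-0.24,0,0,0,-1],[0.195,0,-0.24,0,0,0,-1],[0.213,0,-0.22,0,0,0,-1],[0.213,0,-0.22,0,0,0,-1],[0.233,0,-0.2,0,0,0,-1],[0.233,0,-0.2,0,0,0,-1],[0,0,0,0,0,0,-1],[0,0,0,0,0,0,-1],[0,0,0,0,0,0,-1]]

```text
clock: 14.95
position: [0.6405, 0.2178, 0.2726]
eef_rot: [0.999, 0.053, -0.0, -0.0]
wrist_force: [-8.5, -0.1, 6.9]
gripper_width: 0.0106
```

Run:
```python
from h import *
s=env.state(); print(s['clock'],s['position'],s['wrist_force'],s['moment'],s['gripper_width'],Ro.from_quat(s['eef_rot']).as_matrix()[:,2])
q=snap('scene','sc7.png'); c=cv2.resize(q['color'][100:320,330:540],None,fx=2.7,fy=2.7,interpolation=cv2.INTER_CUBIC); cv2.imwrite('pics/sc7c.png',c[:,:,::-1])
t=snap('top','top3.png')
```

```text
14.95 [0.64048747 0.21777119 0.27255693] [-8.49053713 -0.14256222  6.91213061] [0.10231676 1.54223534 0.01697762] 0.010640595002254213 [-2.14194213e-04  6.93880316e-04 -9.99999736e-01]
```

View pics/sc7c.png

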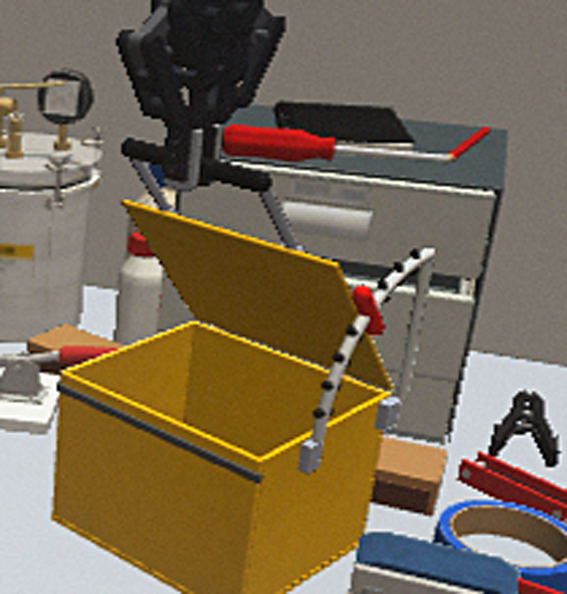

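View pics/top3.png

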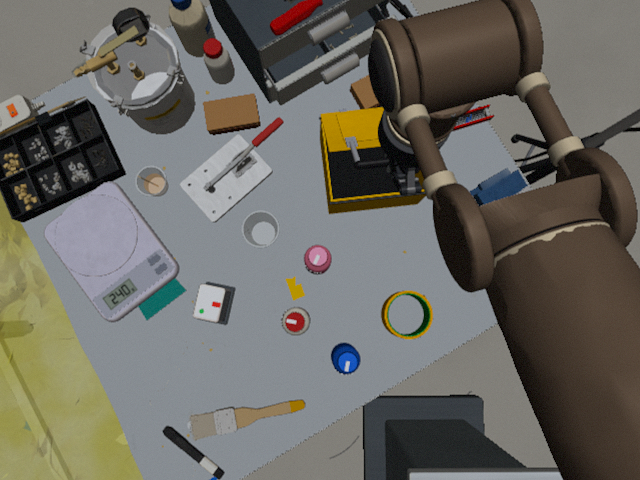

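The lid is open, held by the bar (crop 200,165), and its -y side edge passes near the red mark (crop 368,310). I measure the angle with a plane fit to the lid depth.

```bash
cat > lid.py <<'E'
from meas import *
def W(s):
    vv,uu=np.mgrid[0:480,0:640]; c0,_=ray(s,0,0); R=np.array(s['R'])
    d=np.stack([(uu-s['cx'])/s['f'],(vv-s['cy'])/s['f'],np.ones_like(uu)],-1)@R
    return c0+d*s['range_z'][...,None],uu,vv
q=snap('scene'); P,uu,vv=W(q)
hsv=cv2.cvtColor(q['color'],cv2.COLOR_RGB2HSV)
yel=(hsv[...,0]>15)&(hsv[...,0]<32)&(hsv[...,1]>150)&(q['range_z']>0)
m=yel&(P[...,2]>.14)&(P[...,2]<.25)&(P[...,0]>.55)&(P[...,0]<.85)
m=cv2.erode(m.astype(np.uint8),np.ones((5,5)))>0
X=P[m]; 
for _ in range(3):
    c=X.mean(0); n=np.linalg.svd(X-c,full_matrices=False)[2][2]; r=(X-c)@n; X=X[abs(r)<2.5*r.std()+1e-4]
n*=np.sign(n[2]); print('plane',len(X),n,'angle',np.degrees(np.arccos(n[2])),'yaw',np.degrees(np.arctan2(n[1],n[0])),'rms',r.std())
# red mark
red=((hsv[...,0]<8)|(hsv[...,0]>172))&(hsv[...,1]>140)
u,v=comp(red,(466,214)); A=np.median(P[v,u],0); print('red mark px',u.mean(),v.mean(),A)
bx=np.radians(6); ex=np.array([np.cos(bx),np.sin(bx)])
hinge=np.array([.5617,.2087])+.212*ex; print('hinge',hinge)
d=(hinge-A[:2])@ex; print('mark angle',np.degrees(np.arctan2(A[2]-.122,d)))
# bar
g=q['color'].max(2)<60
m=g&(P[...,2]>.26)&(P[...,2]<.32)&(P[...,0]>.58)&(P[...,0]<.7)
u,v=np.nonzero(m)[::-1]; B=P[v,u]
yy=(B[:,:2]-hinge)@np.array([-ex[1],ex[0]]); k=abs(abs(yy)-.04)<.008; B=B[k]; print('bar ends med',np.median(B,0),k.sum())
d=(hinge-np.median(B,0)[:2])@ex; z=np.median(B,0)[2]-.122; print('bar angle',np.degrees(np.arctan2(z,d))-1.62,np.hypot(d,z))
s=env.state(); d=(hinge-s['position'][:2])@ex; z=s['position'][2]+.019-.122; print('tcp angle',np.degrees(np.arctan2(z,d))-1.62,np.hypot(d,z),s['clock'],s['wrist_force'])
E
python3 lid.py
```

```text
plane 1751 [0.74759474 0.0818087  0.65909744] angle 48.76892529342373 yaw 6.244983711616207 rms 0.0005144162557286511
red mark px 466.2086956521739 214.2608695652174 [0.71351201 0.12891293 0.20559017]
hinge [0.77253864 0.23086003]
mark angle 50.315519977237805
bar ends med [0.63889768 0.18345374 0.28783894] 119
bar angle 48.64279206962619 0.21565964691833514
tcp angle 50.294570513507786 0.21531062020827033 15.1 [-8.00053569  0.4493781   6.69521137]
```

Plane fit gives 48.8° and the bar gives 48.6°, against the mark at 50.3°. I raise it about 1.2° and ease the radial push.

Emit:
carry_out:
  targets:
    - [[0.02,0,-0.1,0,0,0,-1],[0.02,0,-0.1,0,0,0,-1],[0,0,0,0,0,0,-1],[0,0,0,0,0,0,-1],[0,0,0,0,0,0,-1],[0,0,0,0,0,0,-1]]

```text
clock: 15.6
position: [0.6423, 0.2179, 0.2744]
eef_rot: [0.999, 0.053, 0.0, -0.0]
wrist_force: [2.6, 3.4, -4.5]
gripper_width: 0.0107
```

```bash
python3 lid.py
```

```text
plane 1768 [0.75535764 0.08286138 0.65005294] angle 49.454406653849844 yaw 6.260213565615286 rms 0.0005377104514835326
red mark px 466.2086956521739 214.2608695652174 [0.71400805 0.12860584 0.20622815]
hinge [0.77253864 0.23086003]
mark angle 50.716914073711735
bar ends med [0.64101284 0.18357821 0.28929453] 114
bar angle 49.323133003432645 0.2154410946662285
tcp angle 50.98700150314197 0.21566846255767538 15.65 [ 1.99077794  4.01466991 -5.72314284]
```

Emit:
carry_out:
  targets:
    - [[0.06,0,-0.05,0,0,0,-1],[0,0,0,0,0,0,-1],[0,0,0,0,0,0,-1],[0,0,0,0,0,0,-1],[0,0,0,0,0,0,-1],[0,0,0,0,0,0,-1]]

```text
clock: 16.15
position: [0.6439, 0.2181, 0.2757]
eef_rot: [0.999, 0.053, 0.0, -0.0]
wrist_force: [3.0, 4.5, -5.9]
gripper_width: 0.0104
```

```bash
python3 lid.py; python3 ang.py | grep -v scan
python3 - <<'E'
from h import *
q=snap('scene','sc8.png'); c=cv2.resize(q['color'][100:320,200:540],None,fx=2.3,fy=2.3,interpolation=cv2.INTER_CUBIC); cv2.imwrite('pics/sc8c.png',c[:,:,::-1])
s=env.state(); print(s['clock'],s['position'],s['qd'].round(3),s['wrist_force'],s['gripper_width'])
E
```

```text
plane 1684 [0.7618395  0.08310955 0.64241216] angle 50.02807592479059 yaw 6.225812928737641 rms 0.0005574304428043815
red mark px 466.12820512820514 214.24786324786325 [0.71310794 0.12840027 0.20579824]
hinge [0.77253864 0.23086003]
mark angle 50.20119770552024
bar ends med [0.64266234 0.18306733 0.29085817] 123
bar angle 49.912294597005875 0.21566670432439247
tcp angle 51.557853515567096 0.2157422807764674 16.2 [ 2.13275033  5.74095362 -6.14066194]
bar 90 79.00921097643639 [4.8  2.04] ((17.359922409057617, 7.650291919708252), 79.37483215332031) cap->bar 79.77708957317202
bar 110 79.26367336343563 [4.67 1.88] ((17.030277252197266, 7.09830379486084), 79.97844696044922) cap->bar 79.67506364160275
bar 130 79.56333096596784 [4.48 1.72] ((16.258012771606445, 6.402184009552002), 79.20228576660156) cap->bar 79.42923864155519
redbar 79.09378130144177 [4.07 2.32] ((445.6401062011719, 493.98828125), (14.748828887939453, 8.589365005493164), 78.5999526977539)
redbar 79.21012193650954 [3.83 2.08] ((445.63165283203125, 494.0250244140625), (13.725786209106445, 7.711808681488037), 78.09748077392578)
cap [0.4168539  0.35909121]
16.55 [0.6438732  0.21812158 0.27576166] [-0.001 -0.001 -0.002 -0.002 -0.003 -0.   ] [ 3.10732075  4.2099807  -6.77695551] 0.010001243766290803
```

View pics/sc8c.png

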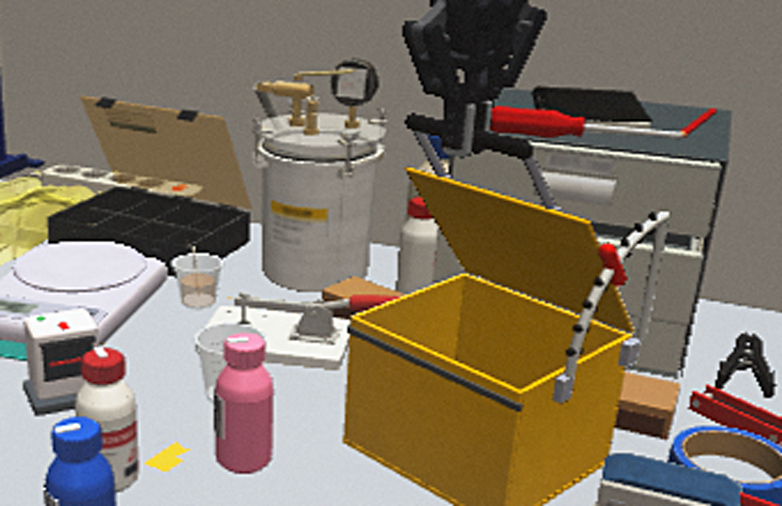

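The fit reads 50.0° and the bar 49.9°. The bottle stands upright, its code toward the scanner. I hold for 1.3 s to confirm it is steady.

Emit:
carry_out:
  targets:
    - [[0,0,0,0,0,0,-1],[0,0,0,0,0,0,-1],[0,0,0,0,0,0,-1],[0,0,0,0,0,0,-1],[0,0,0,0,0,0,-1],[0,0,0,0,0,0,-1],[0,0,0,0,0,0,-1],[0,0,0,0,0,0,-1],[0,0,0,0,0,0,-1],[0,0,0,0,0,0,-1],[0,0,0,0,0,0,-1],[0,0,0,0,0,0,-1],[0,0,0,0,0,0,-1],[0,0,0,0,0,0,-1],[0,0,0,0,0,0,-1],[0,0,0,0,0,0,-1]]

```text
clock: 17.88
position: [0.6439, 0.2181, 0.2757]
eef_rot: [0.999, 0.053, 0.0, -0.0]
wrist_force: [2.9, 5.0, -7.2]
gripper_width: 0.0106
```

```bash
python3 lid.py; python3 -c "
from h import *
s=env.state(); print(s['gripper_width'],s['position'],s['wrist_force'])"
```

```text
plane 1646 [0.76263077 0.08303313 0.64148251] angle 50.0975447685244 yaw 6.213730114091687 rms 0.0005361390823450664
red mark px 466.17241379310343 214.26724137931035 [0.71425342 0.12860531 0.20572895]
hinge [0.77253864 0.23086003]
mark angle 50.64959061727082
bar ends med [0.64248484 0.1834744  0.29091857] 124
bar angle 49.89441968598558 0.21579735055013163
tcp angle 51.55870913520577 0.2157644121832929 17.9333 [ 1.70400838  4.53531617 -7.2940089 ]
0.010285017932391982 [0.64385477 0.21810522 0.27572129] [ 1.70400838  4.53531617 -7.2940089 ]
```

The lid is steady at 50° within the measurement error, so I hand in.

```bash
python3 -c "
from bench import env
print(env.hand_in())"
```

```text
the job is handed in; nothing more can be done
None
```

The job is handed in. With the box shut, I turned the white red-capped bottle 80° where it stood and let go of it upright. I then lifted the yellow box's lid by its bar and am still holding it at about 50°.

- **Bottle:** The code's direction measured 79–80°. The scanner's axis measured 79° from its red bar and 77.8° from its outline, so the two agree to within about 2°. The cap's position in the top view came out about 2 mm from where it stood before. The code itself was not visible from either camera; I relied on the white bar on the cap.
- **Lid:** The plane fit to the lid gave 50.1° and the bar's position gave 49.9°. Neither changed noticeably over a hold of more than 1 s. The red mark itself measured 50.2–50.7°.
- **Disagreements:** The angle worked out from the gripper's own position read 51.6°. It assumes where the bar sits between the fingers, so I trusted the two camera measurements instead. The bar's radius also came out about 3.5 mm longer than stated.
- **Forces and time:** Wrist force stayed under about 12 N at every reading. The clock was at about 18 s when I handed in. I touched nothing else.

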